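# Set the study timer four clicks on and start it

### The job

Set the study timer on the desk: with a fingertip, lightly push the finger bar of its click-stop dial round clockwise (seen from above) by exactly four clicks, never turning it further than that or backwards. Then press the timer's round start button fully down with a fingertip, let it spring back and move clear. Do not grip, lift or shift the timer, and leave the mug, the mouse and the tissue box alone.

Things in the scene. Friction and masses are not known exactly. Their poses are not given: they have to be found in the camera images.
- timer: the study timer: a loose, weighted white plastic block, 120 (x) by 180 (y) by 40 mm high on four rubber feet, about 1 kg in all. Origin: centre of its underside; z up. The dial stands on its top around (0, +30) mm, the start button at (0, -64) mm. It is heavy enough to stay put under sideways pushes below about 4 N.
- dial_center (a point): point on the dial's vertical axis, fixed to the block, level with the upper face of the grey disc (51 mm above the desk; 90 mm across, 10 mm thick). On the disc stands only one upright white radial finger bar, 8 mm thick, from 11 to 44 mm from the axis, 30 mm tall. 18 thin dark marks on the block around the disc show the click stops, 20 degrees apart; the bar starts at the longer one.
- bar_top (a point): point on the top edge of the finger bar, midway through its 8 mm thickness, 33 mm from the dial's axis, 81 mm above the desk. Turns with the dial: the bar points from dial_center to it. At the start the bar points 220 degrees anticlockwise from the block's +x axis.
- dial (a joint): turn of the dial in rad, 0 at the start, growing clockwise seen from above. Click stops every 20 degrees (0.349 rad): four clicks are 1.396 rad. A click needs 3 to 4 N at 35 mm from the axis; half-way between two stops the dial jumps ahead by itself to the next stop and stays there, within about 2 degrees.
- start (a joint): travel of the start button in m: 0 up, 0.006 fully down. It springs back when let go; fully down takes 4 N.
- start_top (a point): centre of the upper face of the round grey start button, 26 mm across, in a round white housing on the block's top at the end away from the dial; it moves down straight with the button.
- mug: white mug, 80 mm across, 95 mm high, with a handle; origin at the centre of its underside. Bystander.
- mouse: white computer mouse, about 105 by 60 mm, 31 mm high; origin at the centre of its underside. Bystander.
- tissue_box: blue box, 110 by 200 mm, 70 mm high; origin at the centre of its underside. Bystander.
Mind the look-alikes: they are no part of the job. There is more than one size of the timer; the job needs the smallest.

How it is judged (in metres and radians):
On the way, in this order (a step that is already met when the one before it is completed fails the run):
1. the dial has been turned clockwise four clicks and rests in the fourth stop (value of joint dial between 1.29154 and 1.50098 rad), for 0.3 s.
2. then the start button is pressed down (value of joint start above 0.0045 m), for 0.05 s.
At the end, for the whole second after the job is handed in: the dial rests four clicks clockwise of its start (within 6 degrees), the start button has been pressed (at least 4.5 of 6 mm) after that and is up again, the timer stands on the desk within 30 mm of its start, and the mug, mouse and tissue box are within 20 mm of theirs (all of step 1 and value of joint start below 0.002 m and linear speed of timer below 0.02 m/s and distance of timer from where it was at the start of the episode below 0.03 m and height (world z) of timer below 0.012 m and angle between timer's own z axis and vertical below 0.1 rad and distance of each of mug, mouse, tissue_box from where it was at the start of the episode below 0.02 m); the robot touches nothing.
It fails at once if the dial is turned past the fourth click or backwards (value of joint dial above 1.6057 rad or value of joint dial below -0.20944 rad).
It fails at once if the start button is pressed before the dial is set (value of joint start above 0.003 m and value of joint dial below 1.22173 rad).
It fails at once if the dial or the block is gripped or shoved (over 30 N from the fingers while the button is not pressed) (contact force between the fingers and timer above 30 N and value of joint start below 0.003 m).
It fails at once if the timer is lifted, tipped or shifted more than 30 mm (not (distance of timer from where it was at the start of the episode below 0.03 m and height (world z) of timer below 0.012 m and angle between timer's own z axis and vertical below 0.1 rad)).
It fails at once if the mug, the mouse or the tissue box is moved more than 20 mm (not (distance of each of mug, mouse, tissue_box from where it was at the start of the episode below 0.02 m)).
It also fails if it takes over 58 s, if anything falls off the work surface, if the arm or the gripper's body presses on something with over 40 N, if the wrist force passes 120 N, or if a joint passes its speed limit or range.

### The arm

A 6-joint arm with a two-finger parallel gripper is mounted at the origin on the work surface. World frame = base frame: x ahead of the robot, y to its left, z up, the work surface at z = 0. Lengths are in m, angles in degrees, forces in N, time in s.
With the tool pointing down it reaches from about 0.35 to 0.875 m from the base axis. Payload 4.2 kg.
Tool frame: the origin (TCP) lies midway between the tips of the shut fingers; the grasp point (between the pads) lies 19 mm behind it; y points along the fingers, z is the direction in which the jaws open and shut, and the axes are right-handed (so a half turn about y gives the same grasp; the last joint's range is limited). The gripper opens to 87 mm and grips with 3 to 60 N. Pads are 19 mm wide; open, the fingers measure 117 mm over their backs; the gripper's body (75 mm by 190 mm) begins 51 mm behind the grasp point.
Start: joints at [90.046, 22.042, 0.453, 0, -68.411, -14.817], TCP at [0.159, 0.604, 0.223] pointing down, gripper open.
Joint ranges: [-179.83, 179.83], [-69.29, 118.12], [-61.27, 80.66], [-181.25, 117.63], [-171.15, -9.14], [-177.46, 177.46]. Speed limits (degrees/s): [159.86, 159.86, 180, 180, 180, 180].

### API

Orientations are given as [roll, pitch, yaw] about the fixed x, y, z axes, in that order (R = Rz(yaw) Ry(pitch) Rx(roll)).
In Python, from workcell import env gives the robot as it stands. The module is installed in compiled form; this text tells all that it offers. Calls block until the motion is done:
- env.goto(position, orientation): joint-space move of the TCP to a pose.
- env.move_straight(position, rotation=None, rate=0.15, force_limit=None): straight line of the TCP; rotation=None keeps the orientation; rate is the mean speed in m/s. With force_limit (N) it stops when the force on the tool has changed by that much, and returns True; else False.
- env.set_joints(angles): joint-space move.
- env.gripper_to(opening, grasp_force=None): opening from 0.0 (shut) to 1.0 (fully open); grasp_force is the grip in N (None keeps the last); returns when the fingers have stopped.
- env.dwell(seconds).
- env.inverse_kinematics(position, orientation): joint angles nearest the present ones, or None.
- env.read_state(): the state.
- env.grab_frame(name): name is "side" or "top"; returns a dict with "image" (384x512x3 uint8, blue, green, red), "fx", "fy", "cx", "cy" (pixels), "D" ([k1, k2, p1, p2, k3] as OpenCV has them; the pictures are not rectified), "position" and "orientation" of the camera in the world. Camera axes: x right, y up, looking along -z (the intrinsics and any distortion apply to the point x, -y, -z); pixel columns grow to the right and rows downward; lengths in m; the calibration is good to about 2 mm. A picture is of the moment at which its call begins. There is no depth.
A pose or a line that the arm cannot do raises env.Unreachable and nothing moves.
- env.close_job(): hands the job in, once; it reports no verdict.
Trained networks look in a picture, given as the dict that the camera call returned (one of the last four; its "shot" number tells which), for a name from the list of things; names that differ only in an ending like _2 or _b are one class to them, and where a whole thing is asked for, a point or a joint stands for the part that bears it (a point fixed in the world has none). Each returns a list of dicts, best first, with "score" (0 to 1); they miss things now and then, are a little off and sometimes report something else, mostly with a low value. They report only what shows in the picture. A call takes as long as a camera call. They do not tell look-alikes from the thing itself.
- env.search_frame(picture, thing): "xyz" ([x, y, z] in m, in world coordinates, good to about 4 mm: the middle of the surface that is visible of it).
- env.trace(picture, thing): "mask" (384x512 bool, what is visible of it).
The state is a dict: "clock": time; "joint_positions": joint angles; "qvel": joint speeds; "joint_torque": joint torques, N m; "position": TCP position; "tool_rot": TCP orientation; "force": force on the tool from outside, world axes, zero at the start; "wrist_torque": the same for the moment, N m; "opening": opening from 0.0 (shut) to 1.0 (fully open).
Only numpy, scipy, OpenCV 4.12 (cv2) and the standard library are available. Lean on these libraries where they do the work, as an engineer would, in place of code of your own. Each camera call takes 0.05 s, during which the arm holds its last target.

## Working session

There is one attempt and no reset: what is moved stays moved. The work goes in short steps, each a Python script; the robot and the scene stay as the last script left them, time stands still between calls to the robot, and variables do not carry over. Pictures are saved under pics/ and viewed, and the job is handed in when it is done.

```bash
ls; mkdir -p pics
python3 - <<'E'
from workcell import env
import cv2
s=env.read_state(); print(s['clock'],s['position'],s['tool_rot'],s['opening'])
for n in ("top","side"):
    f=env.grab_frame(n); cv2.imwrite(f"pics/{n}0.png",f["image"])
    print(n,{k:f[k] for k in f if k!="image"})
    for t in ("timer","dial_center","bar_top","start_top","mug","mouse","tissue_box"):
        print(t,[(round(d["score"],2),[round(float(v),3) for v in d["xyz"]]) for d in env.search_frame(f,t)])
E
```

```text
pics
0.0 [0.15917703 0.60376452 0.22147266] [-8.98753571e+01  6.36015569e-03  1.65218258e+02] 0.999516111936681
top {'fx': 367.7244256662124, 'fy': 367.7244256662124, 'cx': 245.8495320960583, 'cy': 187.0812558193477, 'D': array([-0.03696355,  0.        ,  0.        ,  0.        ,  0.        ]), 'position': array([0.46355215, 0.01875572, 0.93068117]), 'orientation': array([  6.64999382,  -0.14557315, -89.04137504]), 'shot': 1}
timer [(0.96, [0.31, -0.196, 0.05]), (0.81, [0.594, 0.104, 0.036]), (0.72, [0.322, 0.143, 0.053])]
dial_center [(0.93, [0.323, 0.143, 0.058]), (0.64, [0.592, 0.11, 0.041]), (0.59, [0.306, -0.198, 0.055])]
bar_top [(0.75, [0.603, 0.138, 0.051]), (0.67, [0.346, -0.213, 0.063]), (0.66, [0.312, 0.102, 0.071]), (0.57, [0.562, 0.049, 0.06])]
start_top [(0.75, [0.608, 0.133, 0.047]), (0.53, [0.227, -0.187, 0.082]), (0.51, [0.334, 0.222, 0.08])]
mug [(0.62, [0.545, -0.082, 0.014])]
mouse [(0.79, [0.651, 0.273, 0.022])]
tissue_box [(0.77, [0.776, 0.031, 0.071])]
side {'fx': 369.24557047710306, 'fy': 369.24557047710306, 'cx': 254.36849660750372, 'cy': 186.87228621060277, 'D': array([-0.05237995,  0.        ,  0.        ,  0.        ,  0.        ]), 'position': array([0.14801937, 0.50372687, 0.80316547]), 'orientation': array([  39.4819349 ,   -0.48694301, -137.75451048]), 'shot': 2}
timer [(0.97, [0.295, -0.172, 0.051]), (0.93, [0.578, 0.128, 0.042]), (0.66, [0.309, 0.163, 0.051]), (0.28, [0.567, 0.048, 0.067])]
dial_center [(0.93, [0.293, -0.172, 0.052]), (0.82, [0.309, 0.162, 0.053]), (0.8, [0.578, 0.121, 0.038])]
bar_top [(0.83, [0.335, -0.2, 0.063]), (0.64, [0.309, 0.118, 0.072]), (0.61, [0.601, 0.136, 0.054])]
start_top [(0.68, [0.33, 0.23, 0.083]), (0.67, [0.223, -0.183, 0.081])]
mug [(0.58, [0.541, -0.061, 0.062])]
mouse [(0.82, [0.65, 0.286, 0.023])]
tissue_box [(0.57, [0.759, 0.049, 0.069])]
```

View pics/top0.png

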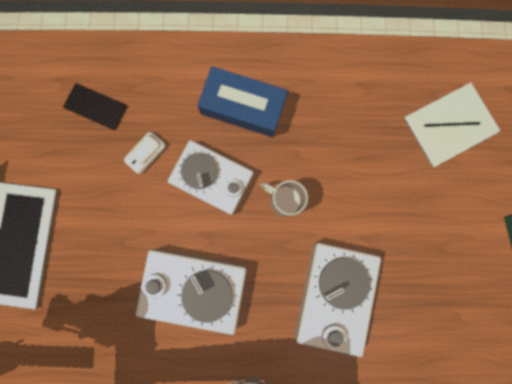

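View pics/side0.png

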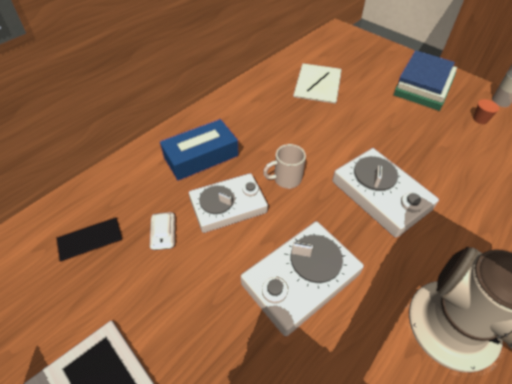

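Candidates for the timer are the blocks at top-view pixels (212,177), (192,292) and (340,300). The one at (212,177) is clearly the smallest, so I'll check it in a crop.

Run:
```python
import cv2,numpy as np
t=cv2.imread('pics/top0.png')[130:225,155:265]; s=cv2.imread('pics/side0.png')[165:240,180:280]
cv2.imwrite('pics/c_top.png',cv2.resize(t,None,fx=7,fy=6.2,interpolation=cv2.INTER_CUBIC) if 0 else cv2.resize(t,None,fx=6,fy=6,interpolation=cv2.INTER_CUBIC))
cv2.imwrite('pics/c_side.png',cv2.resize(s,None,fx=7,fy=7,interpolation=cv2.INTER_CUBIC))
```

```text
(no output)
```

View pics/c_top.png

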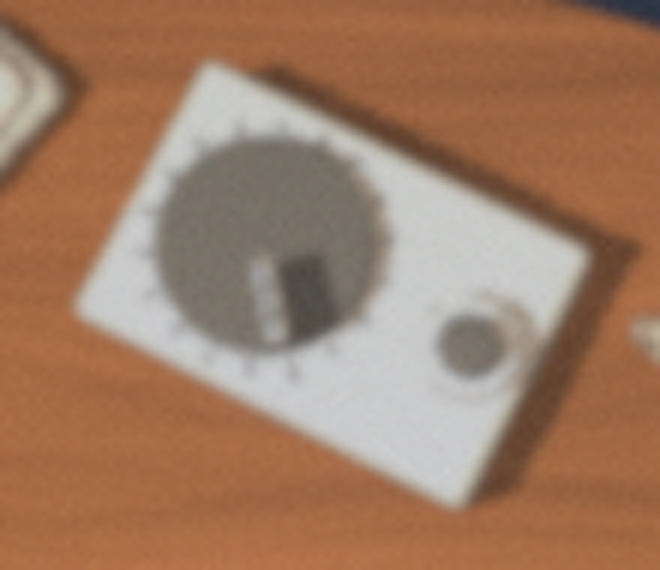

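View pics/c_side.png

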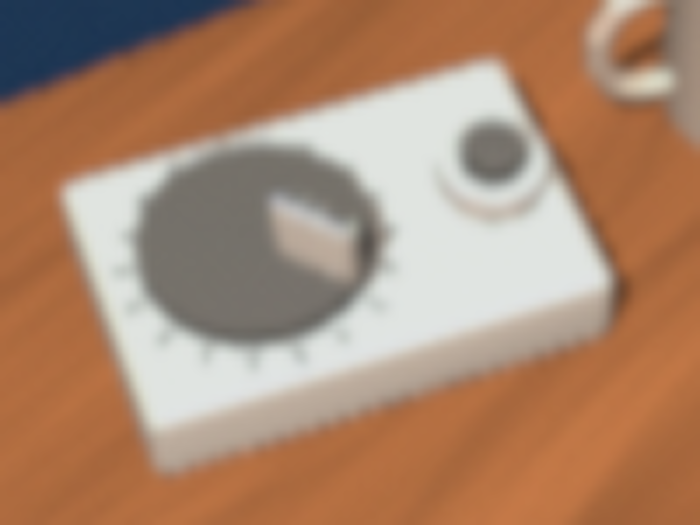

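```bash
cat > h.py <<'E'
import numpy as np,cv2
from scipy.spatial.transform import Rotation as R
CAM={'top':dict(K=[367.7244,245.8495,187.0813],k=-.03696355,p=[.46355215,.01875572,.93068117],o=[6.64999382,-.14557315,-89.04137504]),
'side':dict(K=[369.24557,254.3685,186.87229],k=-.05237995,p=[.14801937,.50372687,.80316547],o=[39.4819349,-.48694301,-137.75451048])}
def proj(c,P):
    c=CAM[c]; Rc=R.from_euler('xyz',c['o'],degrees=True).as_matrix()
    q=(np.asarray(P,float).reshape(-1,3)-c['p'])@Rc; q=q*[1,-1,-1]
    f,cx,cy=c['K']
    return cv2.projectPoints(q.reshape(-1,1,3),np.zeros(3),np.zeros(3),np.array([[f,0,cx],[0,f,cy],[0,0,1]]),np.array([c['k'],0,0,0,0]))[0].reshape(-1,2)
def blk(x,y,yaw,L):
    L=np.asarray(L,float).reshape(-1,3); c,s=np.cos(yaw),np.sin(yaw)
    return np.c_[x+c*L[:,0]-s*L[:,1],y+s*L[:,0]+c*L[:,1],L[:,2]]
E
python3 - <<'E'
from h import *
from scipy.optimize import least_squares
zt=.041
# top face corners local + disc centre
L=[[.06,.09,zt],[.06,-.09,zt],[-.06,-.09,zt],[-.06,.09,zt],[0,.03,.051]]
obs={'top':(np.array([[208,62],[590,250],[465,508],[78,305],[270,243]])+.5)/6-.5+[155,130],
'side':(np.array([[62,183],[497,58],[617,280],[155,434],[257,243]])+.5)/7-.5+[180,165]}
def res(p,cams):
    return np.concatenate([(proj(c,blk(*p,L))-obs[c]).ravel() for c in cams])
for cams in (['top'],['side'],['top','side']):
    r=least_squares(res,[.6,.11,-.4],args=(cams,)); 
    print(cams,r.x[:2],np.degrees(r.x[2])); print(r.fun.reshape(-1,2).round(1).tolist())
p=r.x
b=np.radians(220)
for n,l in (('dial',[0,.03,.051]),('bartop',[.033*np.cos(b),.03+.033*np.sin(b),.081]),('start',[0,-.064,.055])):
    w=blk(*p,l); print(n,w.round(4),[proj(c,w).round(1) for c in CAM])
for c,k,o in (('top',6,(155,130)),('side',7,(180,165))):
    im=cv2.imread(f'pics/c_{c}.png')
    def dr(l,close=True,col=(0,0,255)):
        q=((proj(c,blk(*p,l))-o+.5)*k-.5).round().astype(int); cv2.polylines(im,[q],close,col,1)
    dr(L[:4]); th=np.linspace(0,6.28,60)
    dr(np.c_[.045*np.cos(th),.03+.045*np.sin(th),0*th+.051])
    for z in (.051,.081):
        dr([[r_*np.cos(b)-s*np.sin(b),.03+r_*np.sin(b)+s*np.cos(b),z] for r_,s in((.011,.004),(.044,.004),(.044,-.004),(.011,-.004))],col=(0,255,0) if z>.06 else (255,0,0))
    for z,col in((.05,(255,0,0)),(.055,(0,255,0)),(.06,(0,0,255))): dr(np.c_[.013*np.cos(th),-.064+.013*np.sin(th),0*th+z],col=col)
    cv2.imwrite(f'pics/fit_{c}.png',im)
E
```

```text
['top'] [0.59262403 0.10519086] -25.8554519570689
[[0.2, -1.3], [1.5, -0.3], [-0.0, 0.5], [-1.1, 1.0], [-0.5, -0.0]]
['side'] [0.59184883 0.10954548] -25.511136587621667
[[-0.5, 0.5], [0.4, -0.5], [0.6, 0.1], [-0.5, 0.0], [0.1, -0.4]]
['top', 'side'] [0.59256406 0.10698598] -25.706746068646602
[[-0.7, -1.3], [0.7, -0.4], [-0.7, 0.5], [-1.8, 1.1], [-1.3, 0.0], [0.1, -0.3], [0.9, -1.1], [1.1, -0.5], [-0.0, -0.9], [0.6, -1.1]]
dial [[0.6056 0.134  0.051 ]] [array([[198.3, 170.1]]), array([[216.8, 198.2]])]
bartop [[0.5736 0.1259 0.081 ]] [array([[199.8, 181.6]]), array([[227.3, 195.8]])]
start [[0.5648 0.0493 0.055 ]] [array([[232.9, 187.2]]), array([[250.8, 186.8]])]
```

View pics/fit_top.png

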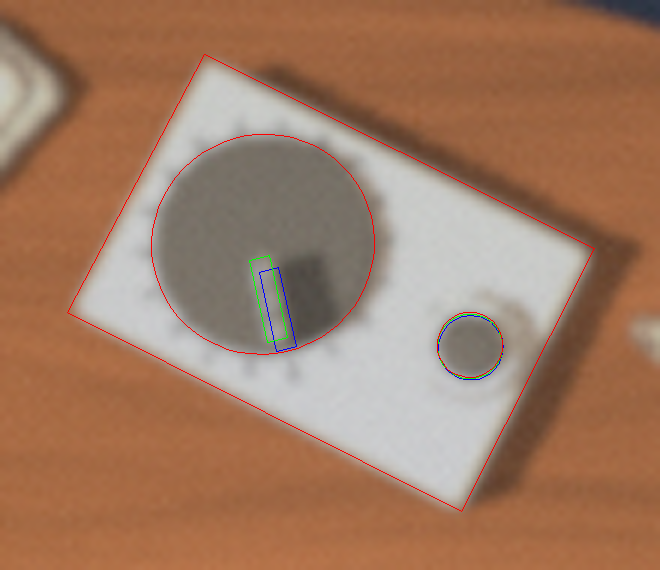

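View pics/fit_side.png

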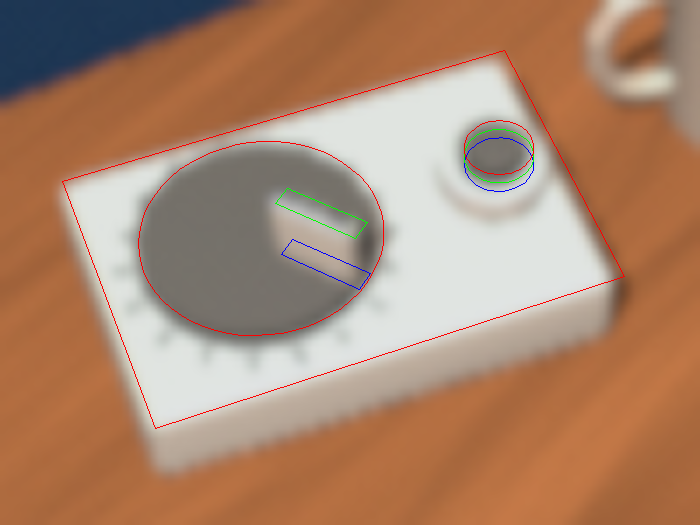

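The crops show the smallest block, with its disc at (198,170), bar pointing to (200,183) and button at (233,187) in the top view. The fitted outline matches both views to about 1 px, which is 2–3 mm. Next I'll check reach over the whole arc.

```bash
cat >> h.py <<'E'
POSE=[.59256,.10699,np.radians(-25.707)]
C=blk(*POSE,[0,.03,.051])[0]; A0=220-25.707
TAU=8.
def fp(turn,extra=0.,z=.060,r=.035,flip=0):
    """TCP pose whose face touches the bar turned 'turn' deg; extra = m held back"""
    phi=np.radians(A0-turn); u=np.array([np.cos(phi),np.sin(phi)]); t=np.array([np.sin(phi),-np.cos(phi)])
    s,c=np.sin(np.radians(TAU)),np.cos(np.radians(TAU))
    d=.004+(.0095+(.044-r)*s)/c+extra
    p=C[:2]+r*u-d*t
    yaw=A0-turn-90-TAU+(180 if flip else 0)
    return [p[0],p[1],z],[-90,0,(yaw+180)%360-180]
E
python3 - <<'E'
from h import *
from workcell import env
print(env.read_state()['force'])
for fl in (0,1):
    for tn in (-20,0,40,80):
        p,o=fp(tn,.015,flip=fl); q=env.inverse_kinematics(p,o); print(fl,tn,np.round(p,3),np.round(o),None if q is None else np.round(q))
S=blk(*POSE,[0,-.064,.057])[0]
print(S, env.inverse_kinematics(S,[-90,0,0]),env.inverse_kinematics(S,[-90,0,64]))
E
```

```text
[-0.24224784 -0.13410319  0.29837121]
0 -20 [0.593 0.09  0.06 ] [-90.   0. 116.] [ 24.  29. -15.   0. -47.   2.]
0 0 [0.579 0.096 0.06 ] [-90.   0.  96.] [ 25.  28. -17.   0. -46. -19.]
0 40 [0.561 0.122 0.06 ] [-90.   0.  56.] [ 28.  27. -18.  -0. -45. -62.]
0 80 [0.564 0.154 0.06 ] [-90.   0.  16.] [  31.   28.  -17.   -0.  -46. -105.]
1 -20 [0.593 0.09  0.06 ] [-90.   0. -64.] None
1 0 [0.579 0.096 0.06 ] [-90.   0. -84.] [ 25.  28. -17.   0. -46. 161.]
1 40 [0.561 0.122 0.06 ] [ -90.    0. -124.] [ 28.  27. -18.   0. -45. 118.]
1 80 [0.564 0.154 0.06 ] [ -90.    0. -164.] [ 31.  28. -17.   0. -46.  75.]
[0.56479877 0.04932446 0.057     ] [ 2.13622740e+01  2.63609758e+01 -1.96153691e+01 -2.54444375e-14
 -4.40236551e+01 -1.11362274e+02] [ 21.36227401  26.3609758  -19.61536905   0.         -44.02365514
 -47.36227401]
```

Run:
```python
from h import *
from workcell import env
env.gripper_to(0.0)
p,o=fp(0,.013,z=.16); env.goto(p,o)
p,o=fp(0,.013,z=.062); print(env.move_straight(p,rate=.08,force_limit=2.5))
env.dwell(.2); f0=env.read_state(); print(f0['clock'],f0['position'],f0['force'],f0['opening'])
for n in('top','side'): f=env.grab_frame(n); cv2.imwrite(f'pics/{n}1.png',f['image'])
t=cv2.imread('pics/top1.png')[130:225,155:265]; s=cv2.imread('pics/side1.png')[145:240,180:290]
cv2.imwrite('pics/c1.png',np.hstack([cv2.resize(a,(400,345),interpolation=cv2.INTER_CUBIC) for a in(t,s)]))
```

```text
False
6.25 [0.5787616  0.09848697 0.06246592] [-0.09914683  0.07511619  0.10299021] 0.006865946738805039
```

View pics/c1.png

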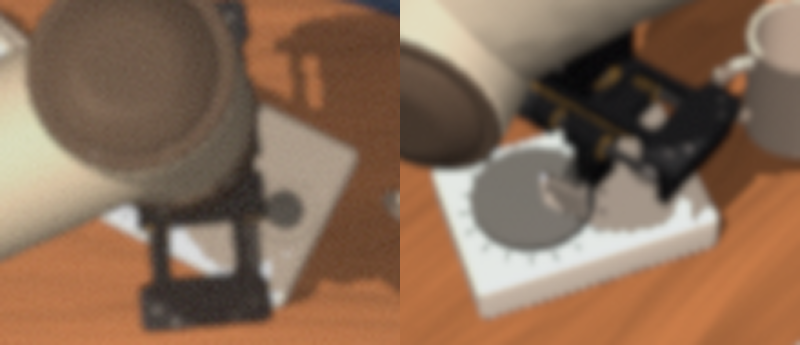

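The side view shows the shut fingertips just behind the bar on its button side, with the bar untouched. Now I'll feel for contact.

Run:
```python
from h import *
from workcell import env
p,o=fp(6,.0,z=.062)
# straight along bar-tangent at turn 0, up to 4 mm past nominal contact
p,_=fp(0,-.004,z=.062)
hit=env.move_straight(p,rate=.012,force_limit=1.2)
s=env.read_state(); phi=np.radians(A0); t=np.array([np.sin(phi),-np.cos(phi)])
q,_=fp(0,0); print(hit,s['clock'],s['position'],s['force'],'beyond nominal mm',1e3*(s['position'][:2]-np.array(q[:2]))@t)
```

```text
True 7.3583 [0.57484682 0.11074589 0.0614952 ] [ 0.10792207 -0.4409771   0.14564244] beyond nominal mm -0.11043090558471763
```

Contact came within 0.1 mm of the prediction. I'll do the first click in small arc steps.

```bash
cat >> h.py <<'E'
def sweep(env,a,b,step=2.,z=.062):
    for tn in np.arange(a+step,b+1e-6,step):
        p,o=fp(tn,0,z=z); hit=env.move_straight(p,rotation=o,rate=.012,force_limit=6)
        s=env.read_state(); phi=np.radians(A0-tn); t=np.array([np.sin(phi),-np.cos(phi)])
        print(tn,round(s['clock'],2),'Ft',(s['force'][:2]@t).round(2),np.round(s['force'],2),'err',np.round(1e3*(s['position']-p),1),hit)
        if hit: break
E
python3 - <<'E'
from h import *
from workcell import env
sweep(env,0,14)
f=env.grab_frame('side'); cv2.imwrite('pics/side2.png',f['image'])
cv2.imwrite('pics/c2.png',cv2.resize(f['image'][145:240,180:290],(660,570),interpolation=cv2.INTER_CUBIC))
E
```

```text
2.0 7.66 Ft -0.7 [-0.33 -0.79 -1.01] err [-0.5 -0.4 -0.4] False
4.0 7.92 Ft -3.15 [ 0.08 -3.19 -1.4 ] err [-0.5 -0.4 -0.3] False
6.0 8.18 Ft -2.31 [ 0.18 -2.31 -2.19] err [-0.5 -0.3 -0.3] False
8.0 8.43 Ft -1.83 [-1.11 -1.96 -1.26] err [0.1 0.2 0.1] False
10.0 8.69 Ft 0.69 [-0.91  0.63  0.39] err [0.9 0.7 0.5] False
12.0 8.95 Ft -0.83 [ 0.75 -0.8  -0.68] err [0.4 0.4 0.3] False
14.0 9.21 Ft -0.27 [ 0.2  -0.27  0.17] err [0.1 0.1 0.1] False
```

View pics/c2.png

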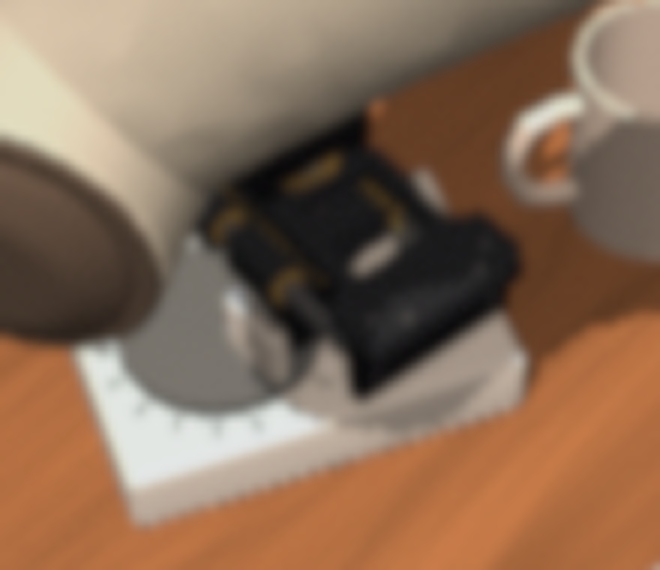

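The force rose to 3.2 N and then fell away near 9°, so that was the first click. Now the second.

Run:
```python
from h import *
from workcell import env
sweep(env,14,34)
f=env.grab_frame('side'); cv2.imwrite('pics/side3.png',f['image'])
cv2.imwrite('pics/c3.png',cv2.resize(f['image'][145:240,180:290],(660,570),interpolation=cv2.INTER_CUBIC))
```

```text
16.0 9.52 Ft 0.16 [ 0.14  0.16 -1.07] err [0. 0. 0.] False
18.0 9.78 Ft -0.36 [ 0.06 -0.36  0.7 ] err [ 0. -0. -0.] False
20.0 10.03 Ft -0.34 [ 0.09 -0.35  0.95] err [ 0. -0.  0.] False
22.0 10.29 Ft -1.24 [ 0.14 -1.27  0.45] err [-0.  -0.3 -0. ] False
24.0 10.55 Ft -2.2 [ 0.9  -2.39  0.28] err [-0.1 -0.4 -0. ] False
26.0 10.81 Ft -2.33 [ 0.51 -2.48  0.02] err [-0.1 -0.2 -0. ] False
28.0 11.07 Ft -1.81 [ 0.47 -1.98  0.63] err [-0.   0.1 -0. ] False
30.0 11.32 Ft -0.54 [-0.23 -0.5   0.5 ] err [0.3 0.6 0.1] False
32.0 11.58 Ft -0.83 [-1.01 -0.55  0.07] err [0.1 0.3 0. ] False
34.0 11.84 Ft -1.16 [-1.13 -0.83 -0.24] err [0. 0. 0.] False
```

View pics/c3.png

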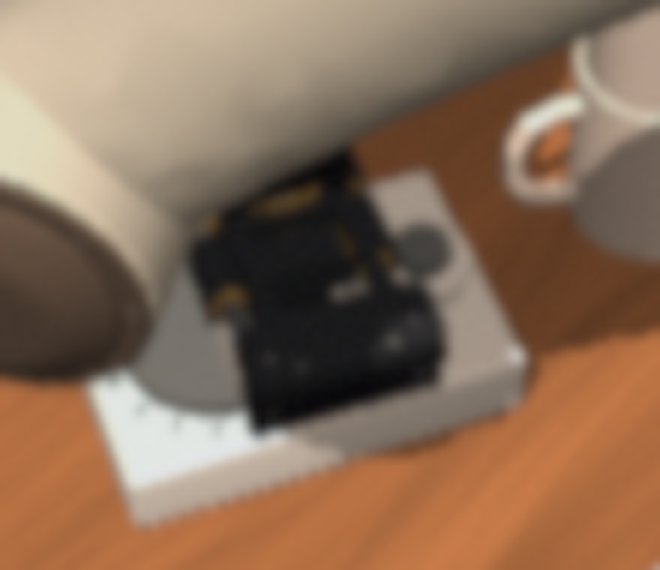

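Second click felt at 22–30°, and the block's near corner is still at (135,525) in the crop. Now the third.

Run:
```python
from h import *
from workcell import env
sweep(env,34,54)
```

```text
36.0 12.15 Ft 0.21 [ 0.75 -0.08  0.86] err [ 0.  0. -0.] False
38.0 12.41 Ft 0.88 [ 1.24  0.42 -0.18] err [-0. -0. -0.] False
40.0 12.67 Ft -0.32 [ 0.23 -0.47 -0.14] err [ 0. -0. -0.] False
42.0 12.93 Ft -0.57 [ 0.21 -0.76  0.37] err [-0.2 -0.3 -0.1] False
44.0 13.18 Ft -1.94 [-0.75 -1.81  0.85] err [-0.3 -0.4 -0.1] False
46.0 13.44 Ft -2.51 [-0.82 -2.44  0.9 ] err [-0.3 -0.4 -0.1] False
48.0 13.7 Ft -2.75 [-2.35 -1.74  0.19] err [-0.1  0.1 -0.1] False
50.0 13.96 Ft -0.1 [-0.17 -0.    0.28] err [0.6 0.7 0.1] False
52.0 14.22 Ft 0.14 [-0.46  0.53 -0.53] err [0.5 0.4 0.1] False
54.0 14.47 Ft 0.14 [ 0.78 -0.47 -0.88] err [0.2 0.1 0.1] False
```

The third click has the same signature. Now the fourth, stopping at 73°, then up and clear to look.

Run:
```python
from h import *
from workcell import env
sweep(env,54,74)
p,o=fp(72,.003,z=.062); env.move_straight(p,rotation=o,rate=.03)
p[2]=.17; env.move_straight(p,rate=.12)
env.goto([.40,-.05,.25],[-90,0,20]); env.dwell(.2)
for n in('top','side'): f=env.grab_frame(n); cv2.imwrite(f'pics/{n}4.png',f['image'])
t=cv2.imread('pics/top4.png')[130:225,155:265]; s=cv2.imread('pics/side4.png')[145:240,180:290]
cv2.imwrite('pics/c4.png',np.hstack([cv2.resize(a,(400,345),interpolation=cv2.INTER_CUBIC) for a in(t,s)]))
print(env.read_state()['clock'])
```

```text
56.0 14.73 Ft -0.71 [-1.16  0.07 -0.05] err [0. 0. 0.] False
58.0 14.99 Ft 0.03 [ 0.22 -0.17  0.04] err [-0. -0. -0.] False
60.0 15.25 Ft -0.2 [ 0.62 -0.93 -1.07] err [ 0. -0.  0.] False
62.0 15.51 Ft -1.14 [-1.04 -0.55  0.99] err [-0.2 -0.3 -0.1] False
64.0 15.77 Ft -2.52 [-2.15 -1.35  0.47] err [-0.5 -0.4 -0.1] False
66.0 16.02 Ft -2.5 [-1.43 -2.23  1.06] err [-0.5 -0.3 -0.1] False
68.0 16.28 Ft -2.69 [-2.27 -1.45  1.74] err [-0.2  0.  -0.1] False
70.0 16.54 Ft 0.41 [0.41 0.12 1.07] err [0.7 0.6 0.1] False
72.0 16.8 Ft 0.99 [0.7  0.75 0.17] err [0.7 0.4 0.2] False
74.0 17.06 Ft 0.25 [ 0.61 -0.56  0.46] err [0.3 0.1 0.1] False
19.775
```

View pics/c4.png

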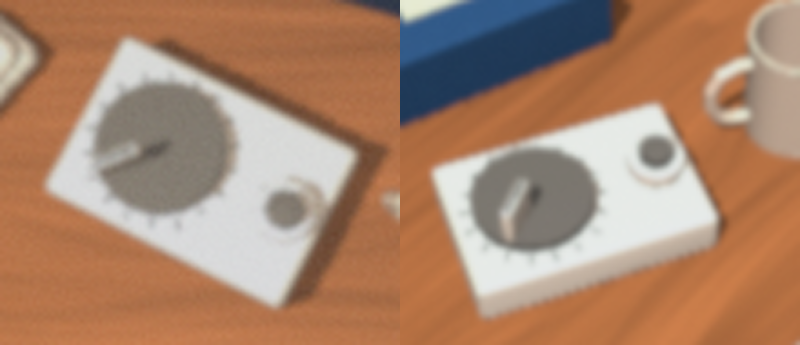

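Run:
```python
from h import *
out=[]
for c,o in (('top',(155,130)),('side',(180,145))):
    k=6; im=cv2.imread(f'pics/{c}4.png')[o[1]:o[1]+95,o[0]:o[0]+110]
    im=cv2.resize(im,None,fx=k,fy=k,interpolation=cv2.INTER_CUBIC)
    def dr(l,col):
        q=((proj(c,blk(*POSE,l))-o+.5)*k-.5).round().astype(int); cv2.polylines(im,[q],True,col,1)
    for tn,col in((60,(255,0,0)),(80,(0,255,0)),(100,(0,0,255))):
        b=np.radians(220-tn)
        dr([[r*np.cos(b)-s*np.sin(b),.03+r*np.sin(b)+s*np.cos(b),.081] for r,s in((.011,.004),(.044,.004),(.044,-.004),(.011,-.004))],col)
    th=np.linspace(0,6.28,60); dr(np.c_[.013*np.cos(th),-.064+.013*np.sin(th),0*th+.057],(0,255,0))
    dr([[.06,.09,.041],[.06,-.09,.041],[-.06,-.09,.041],[-.06,.09,.041]],(0,0,255))
    out.append(cv2.resize(im,(400,345),interpolation=cv2.INTER_AREA))
cv2.imwrite('pics/c5.png',np.hstack(out))
```

```text
(no output)
```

View pics/c5.png

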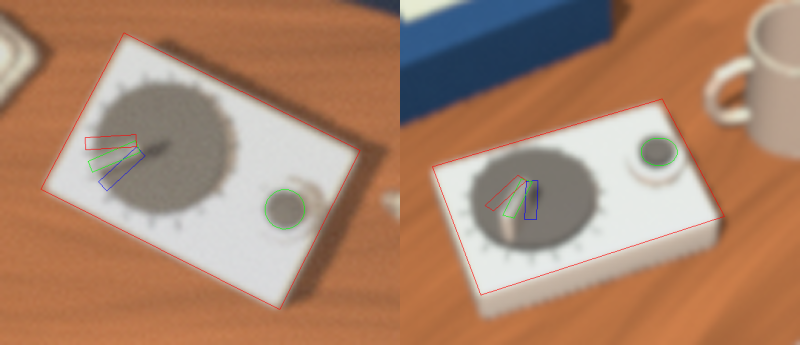

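The bar sits on the green outline (80° = four clicks), the block lies on its original outline, and the button matches the fit in both views. Next I'll press the button, logging travel and force.

Run:
```python
from h import *
from workcell import env
S=blk(*POSE,[0,-.064,.057])[0]; o=[-90,0,64.3]
env.goto([S[0],S[1],.15],o)
env.move_straight([S[0],S[1],.066],rate=.06,force_limit=3); env.dwell(.2)
f0=env.read_state()['force'][2]
for z in np.arange(.064,.0445,-.001):
    h=env.move_straight([S[0],S[1],z],rate=.015,force_limit=7); s=env.read_state()
    print(round(z,3),s['position'].round(4),(s['force'][2]-f0).round(2),h,round(s['clock'],2))
    if h or s['force'][2]-f0>8: break
f=env.grab_frame('side'); cv2.imwrite('pics/side6.png',f['image'])
env.dwell(.1); s=env.read_state(); print(s['position'],s['force']-f0)
cv2.imwrite('pics/c6.png',cv2.resize(f['image'][135:240,180:300],None,fx=5,fy=5,interpolation=cv2.INTER_CUBIC))
```

```text
0.064 [0.5647 0.0493 0.0638] -0.01 False 22.68
0.063 [0.5647 0.0493 0.0629] -0.29 False 22.93
0.062 [0.565  0.0494 0.0622] 1.08 False 23.18
0.061 [0.565  0.0494 0.0611] 1.21 False 23.43
0.06 [0.565  0.0494 0.0601] 2.42 False 23.68
0.059 [0.565  0.0494 0.0591] 1.25 False 23.93
0.058 [0.565  0.0493 0.0581] 3.14 False 24.18
0.057 [0.565  0.0494 0.0571] 2.79 False 24.43
0.056 [0.565  0.0493 0.0564] 4.96 False 24.68
0.055 [0.565  0.0493 0.0563] 10.05 False 24.93
[0.56504021 0.049362   0.05630967] [-3.04025349  0.48481371  9.69074373]
```

View pics/c6.png

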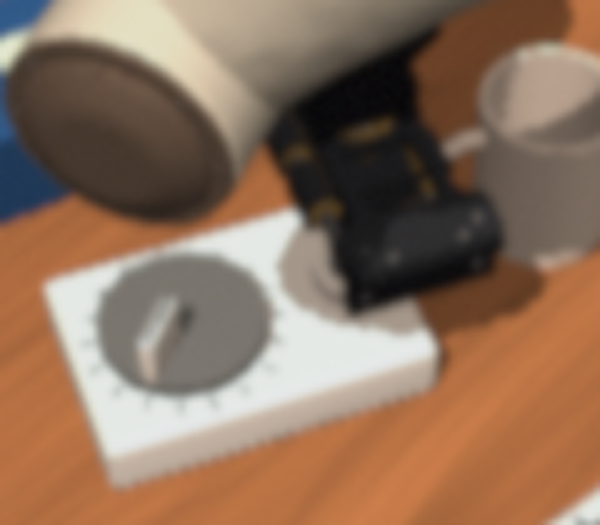

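Contact came at z≈62.4 mm and the hard stop at 56.3 mm. That is 6 mm of travel with about 4 N before it stiffened, so the button is fully down. Now I'll release, move clear and check.

Run:
```python
from h import *
from workcell import env
S=blk(*POSE,[0,-.064,.057])[0]
env.move_straight([S[0],S[1],.16],rate=.06)
env.goto([.40,-.05,.25],[-90,0,20]); env.dwell(.3)
out=[]
for c,o in (('top',(155,130)),('side',(180,145))):
    f=env.grab_frame(c); cv2.imwrite(f'pics/{c}7.png',f['image'])
    for n in('mug','mouse','tissue_box'): print(c,n,[(round(d['score'],2),np.round(d['xyz'],3)) for d in env.search_frame(f,n)[:1]])
    k=6; im=cv2.resize(f['image'][o[1]:o[1]+95,o[0]:o[0]+110],None,fx=k,fy=k,interpolation=cv2.INTER_CUBIC)
    b=np.radians(140); th=np.linspace(0,6.28,60)
    for l in ([[r*np.cos(b)-s*np.sin(b),.03+r*np.sin(b)+s*np.cos(b),.081] for r,s in((.011,.004),(.044,.004),(.044,-.004),(.011,-.004))],np.c_[.013*np.cos(th),-.064+.013*np.sin(th),0*th+.061],[[.06,.09,.041],[.06,-.09,.041],[-.06,-.09,.041],[-.06,.09,.041]]):
        cv2.polylines(im,[((proj(c,blk(*POSE,l))-o+.5)*k-.5).round().astype(int)],True,(0,255,0),1)
    out.append(cv2.resize(im,(400,345),interpolation=cv2.INTER_AREA))
cv2.imwrite('pics/c7.png',np.hstack(out)); s=env.read_state(); print(s['clock'],s['force'])
```

```text
top mug [(0.69, array([ 0.544, -0.082,  0.014]))]
top mouse [(0.8, array([0.652, 0.27 , 0.02 ]))]
top tissue_box [(0.7, array([0.776, 0.034, 0.071]))]
side mug [(0.85, array([ 0.538, -0.062,  0.066]))]
side mouse [(0.91, array([0.651, 0.285, 0.021]))]
side tissue_box [(0.67, array([0.762, 0.05 , 0.068]))]
28.5417 [-1.06544185  0.1248398   0.27487156]
```

View pics/c7.png

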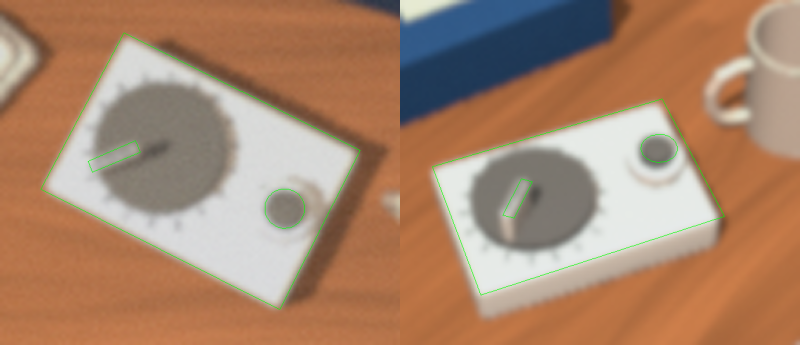

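The bar is still at 80°, the block hasn't moved, the button looks as it did before the press, and the arm is clear. I'm handing in.

```bash
python3 -c "
from workcell import env
env.close_job(); print(env.read_state()['clock'])"
```

```text
the job is handed in; nothing more can be done
the job is handed in; nothing more can be done
```

I set the smallest timer, the one at (212,177) in the top view, and handed the job in at about 28.5 s. The system gives no verdict.

- **Dial:** I pushed the finger bar clockwise with the shut fingertips. Four separate clicks were felt, with readings up to about 3.2 N. In both pictures afterwards the bar lay on the outline for 80°, which is four clicks.
- **Start button:** I pressed it after that. It travelled 6 mm to a hard stop, with about 10 N on it at the end, and was then released. In the last pictures it looks the same as before the press. I judged that it sprang back from those pictures, which show its height only roughly.
- **Timer and bystanders:** The timer still lay on its starting outline, and the mug, mouse and tissue box were found within about 6 mm of where they began, close to the network's accuracy.
- **Disagreements:** The two cameras differed by about 4 mm on the timer's position, so I used the joint fit. Touching the bar matched that fit to 0.1 mm. The button top turned out to be at about 62 mm, not the 57 mm I had guessed, which did no harm because I approached by feel.

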